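Put the rotor key in its cutout and lock it

TASK

Put the larger of the two ring-headed steel keys away in the sloped tray: lay it fully home in the cutout of its own shape, ring in the round end and toe in the side pocket. Then turn the wing catch anticlockwise, about a quarter turn, until its tongue lies over the ring, square to the shank, and locks the key in; leave the smaller key, the bottle and the stopper where they stand.

Things in the scene. Friction and masses are not known exactly. Their poses are not given: they have to be found in the camera images.
- rotor_key: Larger steel key, 124 mm long, body 12 mm thick, lying flat, grip up. Origin: underside, under the grip's middle. +x runs along the 14 mm shank to the ring (radius 16, centre x = 50 mm); at the other end a toe (x -58 to -44) sticks out sideways to y = +28 mm. Upright grip: 44 mm long in x, 12 thick in y, up to z = 34 mm; pinch it across y. 0.11 to 0.22 kg, centre of mass by the grip.
- rotor_key_head (a point): Centre of the larger key's ring, on its underside (50 mm along +x from its origin); axes as the key's.
- rotor_key_toe (a point): Point on the underside of the larger key's toe, at x = -51, y = +21 mm from its origin; axes as the key's.
- tray: Fixed white tray plate, 190 x 120 x 18 mm, on a stand, sloping 0.5 rad (29 degrees); its face looks up and to the robot's left, away from the keys; place and turn vary. Origin: centre of the plate's underside; +z square to the face, outward, +x level along the plate, +y straight down the slope. Face at z = 18 mm. Tweezers lie fixed in a slot near the lower edge (y = 43 mm, 4 mm proud).
- recess (a point): Centre of the floor of the cutout, 8 mm above the tray's origin, 10 mm below its face; axes as the tray's. The key is home when its origin and axes agree with these. The cutout has the key's outline with 2.5 mm play all round and straight walls; the seated key's body stands 2 mm proud of the face, its grip 24 mm.
- recess_head (a point): Where the centre of the ring's underside belongs: floor of the cutout's round end, 50 mm along +x from recess; axes as the tray's.
- recess_toe (a point): Where the toe point of the key belongs: floor of the cutout's side pocket, x = -51, y = +21 mm from recess; axes as the tray's.
- catch_pivot (a point): On the axis of the wing catch, on the tray's face (tray x = 42, y = -34, z = 18 mm); axes as the tray's; the catch turns about z. Its wing is an upright rib centred on the axis, 28 mm long, 8 mm thick, 8 to 32 mm above this point; the tongue below reaches 42 mm from the axis, 11 mm wide, 4 to 8 mm above the face, clearing the seated key by 2 mm.
- catch (a joint): Angle of the wing catch, rad, 0 to 1.6 (stops), growing anticlockwise seen onto the tray's face. Rib and tongue point along (cos, sin) of it in the tray's x, y: at 0 the tongue points to tray +x, clear of the cutout; at 1.57 to tray +y, across the ring. Friction 0.03 N m holds it where left.
- small_key: The smaller steel key, same shape at 0.72 of the size in plan (89 mm long, grip 32 x 9 mm), lying flat; origin under the middle of its grip, +x to its ring. To be left alone. The two keys change places from start to start.
- bottle: Small capped bottle, 38 mm across, 82 mm high, near the far edge; origin at the centre of its foot. To be left alone.
- stopper: Small rubber stopper, 21 mm across, 20 mm high, near the far edge; origin at the centre of its foot. To be left alone.

How it is judged:
On the way, in this order (a step that is already met when the one before it is completed fails the run):
1. the larger key lies fully home in the cutout while the catch is still open (distance between rotor_key_head and recess_head below 0.006 m and distance between rotor_key_toe and recess_toe below 0.006 m and value of joint catch below 0.8 rad), for 0.2 s.
2. the catch is turned across the ring (distance between rotor_key_head and recess_head below 0.006 m and distance between rotor_key_toe and recess_toe below 0.006 m and value of joint catch above 1.35 rad), for 0.2 s.
At the end, for the whole second after the job is handed in: The larger key rests in the cutout, its origin, ring centre and toe point each within 6 mm of their places on the cutout's floor, and the catch stands at 1.35 rad or more, across the ring (all of step 2 and linear speed of rotor_key below 0.02 m/s and distance between rotor_key and recess below 0.006 m); the robot touches nothing.
It fails at once if the smaller key is moved more than 30 mm (distance of small_key from where it was at the start of the episode above 0.03 m).
It fails at once if the bottle is moved more than 30 mm (distance of bottle from where it was at the start of the episode above 0.03 m).
It fails at once if the stopper is moved more than 30 mm (distance of stopper from where it was at the start of the episode above 0.03 m).
It also fails if it takes over 48 s, if anything falls off the work surface, if the arm or the gripper's body presses on something with over 40 N, if the wrist force passes 120 N, or if a joint passes its speed limit or range.

ROBOT

A 6-joint arm with a two-finger parallel gripper is mounted at the origin on the work surface; the furniture and walls round the work are solid. World frame = base frame: x ahead of the robot, y to its left, z up, the work surface at z = 0. Lengths are in m, angles in rad, forces in N, time in s.
With the tool pointing down it reaches from about 0.225 to 0.875 m from the base axis. Payload 3.4 kg.
Tool frame: the origin (TCP) lies at the very end of the fingers, on their centre line; the grasp point (between the pads) lies 19 mm behind it; z points along the fingers, y is the direction in which the jaws open and shut (so a half turn about z gives the same grasp; the last joint's range is limited). The gripper opens to 85 mm and grips with 20 to 120 N. Pads are 22 mm wide; open, the fingers measure 114 mm over their backs; the gripper's body (76 mm by 85 mm) begins 54 mm behind the grasp point. The pads swing forward as they close: fully open they stand 13 mm farther back than shut.
Start: joints at [1.121, 0.276, 1.505, -0, 1.361, -0.121], TCP at [0.186, 0.544, 0.231] pointing down, gripper open.
Joint ranges: [-2.89, 2.89], [-0.75, 2.08], [0.22, 2.7], [-1.18, 4.32], [0.11, 2.71], [-2.7, 2.7]. Speed limits (rad/s): [2.57, 2.57, 3.14, 3.14, 3.14, 3.14].

INTERFACE

Orientations are given as a unit quaternion [w, x, y, z].
In Python, from rig import get_state, get_image, calibration, sign_off gives the robot as it stands. The module is installed in compiled form; this text tells all that it offers.
- The arm moves only by the tool drive_tool, never from a script. Its argument "targets" is one flat list of numbers, 7 for each row, row after row: the turn, a rotation vector about the tool's x, y, z in degrees, then the shift along the tool's x, y, z in mm, then the opening, from 0 (shut) to 1 (fully open). In form: [wx, wy, wz, tx, ty, tz, fingers, wx, wy, wz, tx, ty, tz, fingers, ...]. A call has 1 to 12 rows; each row shifts and turns the commanded pose from where the row before left it, along the tool's axes as they then stand; what a row does not reach is not made up. A row lasts 1/8 s, in which the tool goes at most 62.5 mm and 10.7 degrees, less where a joint would pass 70% of its speed; a pose out of reach is approached as far as the arm can. A call is refused whole if a number of a shift passes 62.5 or a number of a turn 10.7, either way. A call with a gripper value outside its range is refused whole. The fingers move at their own pace and stop on an object; "grip_force" is the grip in N (left out, the last holds). Time passes only in rows, so rows that do not move let the fingers close. It gives the time, the measured TCP pose, the force and the opening at its end, in the units of the state.
- get_state(): the state, without advancing time (a new reading comes with each control period).
- get_image(name): name is "scene" or "side" or "wrist"; returns the picture (400x640x3 uint8, red, green, blue); there is no depth.
- calibration(name): a dict with "mtx" (3x3 intrinsics, pixels), "world_to_cam" (4x4, takes a point from world to camera coordinates); the wrist camera has in their place "hand_eye" (4x4, takes a point from camera to tool coordinates, whose origin is the TCP and whose axes are the flange's). Camera axes: x right, y down, z forward; pixel columns grow to the right and rows downward; lengths in m; the calibration is good to about 2 mm. A picture is of the moment at which its call begins: read the wrist's pose just before it. calibration takes no time and is no camera call.
- sign_off(): hands the job in, once; it reports no verdict.
The state is a dict: "clock": time; "qpos": joint angles; "qd": joint speeds; "effort": joint torques, N m; "position": TCP position; "ee_rot": TCP orientation; "contact_force": force on the tool from outside, world axes, zero at the start; "moment": the same for the moment, N m; "width": finger opening in m.
Only numpy, scipy, OpenCV 4.12 (cv2) and the standard library are available. Lean on these libraries where they do the work, as an engineer would, in place of code of your own. Each camera call takes 0.05 s, during which the arm holds its last target.

## Working session

There is one attempt and no reset: what is moved stays moved. The work goes in short steps, Python scripts to look and compute and a tool call to move; the robot and the scene stay as the last step left them, time stands still between calls to the robot, and variables do not carry over. Pictures are saved under pics/ and viewed, and the job is handed in when it is done.

Besides the shell and the picture viewer there is one more tool, called after "Emit:" as a command line: name --argument value ..., lists and objects as JSON in quotes. drive_tool: Moves the arm, as the interface text tells. Its arguments: {"type":"object","properties":{"targets":{"type":"array"},"grip_force":{"type":"number"}},"required":["targets"]}

```bash
mkdir -p pics; ls
python3 - <<'E'
from rig import *
import cv2
print(get_state())
for n in ["scene","side","wrist"]:
    c=calibration(n); print(n,{k:v.round(4).tolist() for k,v in c.items() if hasattr(v,'round')})
    cv2.imwrite(f"pics/{n}0.png",get_image(n)[:,:,::-1])
E
```

```text
pics
{'clock': 0.0, 'qpos': array([ 1.12097550e+00,  2.76603889e-01,  1.50613260e+00,  1.98965007e-06,
        1.36070540e+00, -1.21006168e-01]), 'qd': array([ 0.00065041, -0.00102895,  0.00041065,  0.00027185, -0.00182834,
        0.00051013]), 'effort': array([-3.45829849e-04, -4.16761100e+01, -2.45811599e+01, -3.13081737e-04,
        1.12637656e-02,  1.91119636e-05]), 'position': array([0.18545568, 0.54371185, 0.23043486]), 'ee_rot': array([-2.61262250e-04,  1.63667816e-01,  9.86515074e-01, -8.86934625e-04]), 'contact_force': array([-0.21333352,  0.08946374, -0.25953223]), 'moment': array([0.0143579 , 0.00781723, 0.01719977]), 'width': 0.08518558142026372}
scene {'mtx': [[435.378, 0.0, 321.5516], [0.0, 435.378, 202.1872], [0.0, 0.0, 1.0]], 'world_to_cam': [[0.5021, -0.8646, -0.02, -0.2056], [-0.5452, -0.2986, -0.7833, 0.3026], [0.6713, 0.4042, -0.6213, 0.859], [0.0, 0.0, 0.0, 1.0]]}
side {'mtx': [[465.1577, 0.0, 317.8383], [0.0, 465.1577, 202.4488], [0.0, 0.0, 1.0]], 'world_to_cam': [[0.81, 0.5865, 0.0052, -0.3534], [0.3555, -0.4839, -0.7996, -0.0829], [-0.4664, 0.6495, -0.6005, 1.2359], [0.0, 0.0, 0.0, 1.0]]}
wrist {'mtx': [[288.7331, 0.0, 323.1159], [0.0, 288.7331, 200.0117], [0.0, 0.0, 1.0]], 'hand_eye': [[-0.0003, -0.9489, -0.3156, 0.0819], [1.0, -0.0007, 0.0012, 0.0002], [-0.0013, -0.3156, 0.9489, -0.1415], [0.0, 0.0, 0.0, 1.0]]}
```

View pics/scene0.png

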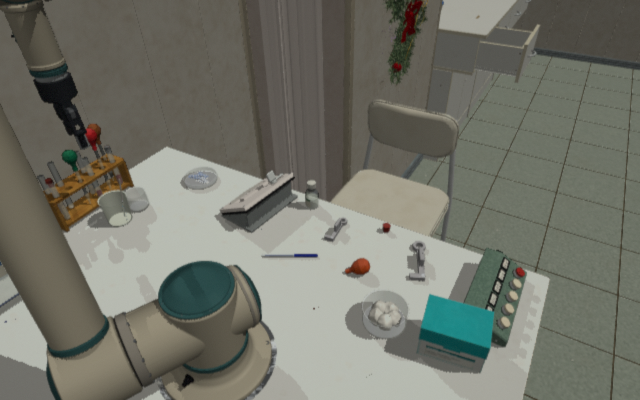

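View pics/side0.png

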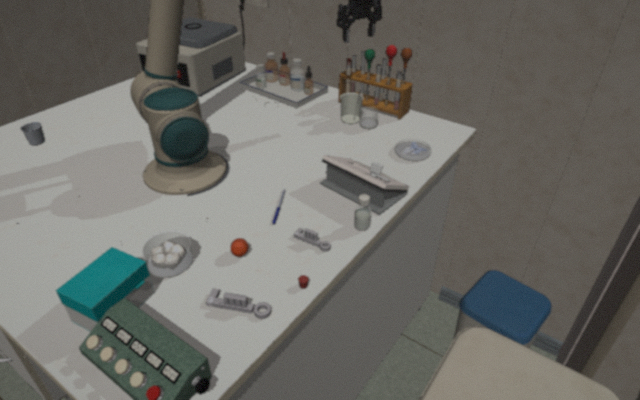

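View pics/wrist0.png

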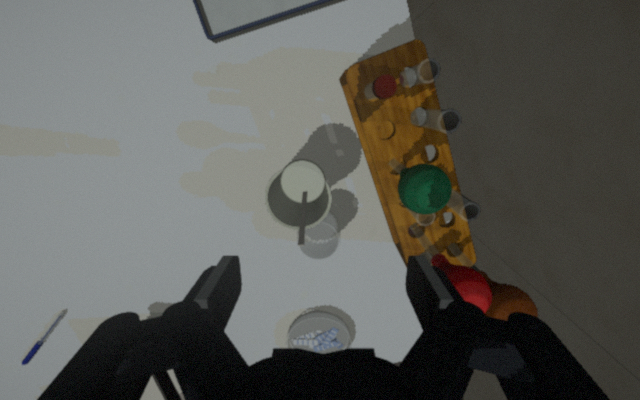

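```bash
cat > h.py <<'E'
import numpy as np, cv2
from scipy.spatial.transform import Rotation as R
from rig import *
def q2R(q): return R.from_quat([q[1],q[2],q[3],q[0]])
def Ttool(s):
    T=np.eye(4); T[:3,:3]=q2R(s['ee_rot']).as_matrix(); T[:3,3]=s['position']; return T
def cam(name,s=None):
    c=calibration(name)
    if name=='wrist': W=Ttool(s)@c['hand_eye']
    else: W=np.linalg.inv(c['world_to_cam'])
    return c['mtx'],W
def ray(mw,px):
    M,W=mw; d=W[:3,:3]@(np.linalg.inv(M)@np.array([px[0],px[1],1.])); return W[:3,3],d/np.linalg.norm(d)
def onz(mw,px,z):
    o,d=ray(mw,px); return o+d*(z-o[2])/d[2]
def onplane(mw,px,p,n):
    o,d=ray(mw,px); return o+d*(np.dot(p-o,n)/np.dot(d,n))
def tri(rs):
    A=np.zeros((3,3));b=np.zeros(3)
    for o,d in rs:
        P=np.eye(3)-np.outer(d,d);A+=P;b+=P@o
    x=np.linalg.solve(A,b)
    return x,[np.linalg.norm((np.eye(3)-np.outer(d,d))@(x-o)) for o,d in rs]
def proj(mw,p):
    M,W=mw; q=np.linalg.inv(W)@np.append(p,1); u=M@q[:3]; return u[:2]/u[2]
def snap(name,fn):
    s=get_state(); im=get_image(name)[:,:,::-1].copy(); cv2.imwrite(f'pics/{fn}.png',im)
    if name=='wrist': np.savez(f'pics/{fn}.npz',position=s['position'],ee_rot=s['ee_rot'])
    return s,im
def load(fn):
    return dict(np.load(f'pics/{fn}.npz'))
def delta(s,Rt,pt):
    """rotvec deg and shift mm in tool axes from state s to target"""
    R0=q2R(s['ee_rot']); return np.degrees((R0.inv()*Rt).as_rotvec()),1000*R0.inv().apply(pt-s['position'])
E
python3 - <<'E'
from h import *
sc=cam('scene');sd=cam('side')
def crop(fn,b,k,o):
    im=cv2.imread(f'pics/{fn}.png')[b[1]:b[3],b[0]:b[2]]; cv2.imwrite(f'pics/{o}.png',cv2.resize(im,None,fx=k,fy=k,interpolation=cv2.INTER_CUBIC))
crop('scene0',(210,160,440,290),3.4,'sc_c')
crop('side0',(190,140,420,330),3.1,'sd_c')
for n,a,b in [('big ring',(418,246),(261,309)),('big toe',(417,276),(212,300)),('small ring',(342,222),(324,245)),('bottle foot',(312,205),(362,226)),('stopper',(387,228),(304,281)),('tray L',(223,210),(327,157)),('tray R',(295,175),(406,187))]:
    x,e=tri([ray(sc,a),ray(sd,b)]); print(n,x.round(3),np.round(e,4))
E
```

```text
big ring [ 0.478 -0.237  0.006] [0.0009 0.0009]
big toe [ 0.386 -0.27   0.002] [0.001 0.001]
small ring [ 0.47  -0.026  0.005] [0.0026 0.0026]
bottle foot [ 0.499  0.084 -0.001] [0.0015 0.0015]
stopper [ 0.501 -0.141  0.009] [0.0042 0.0042]
tray L [0.306 0.228 0.052] [0.0085 0.0085]
tray R [0.545 0.176 0.059] [0.0167 0.0167]
```

View pics/sc_c.png

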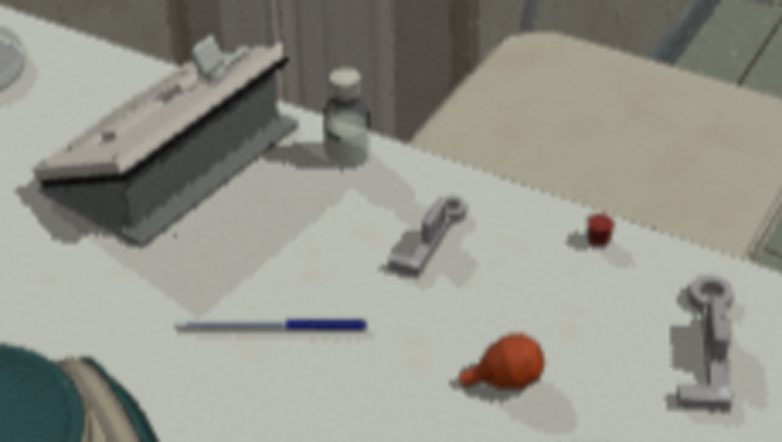

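View pics/sd_c.png

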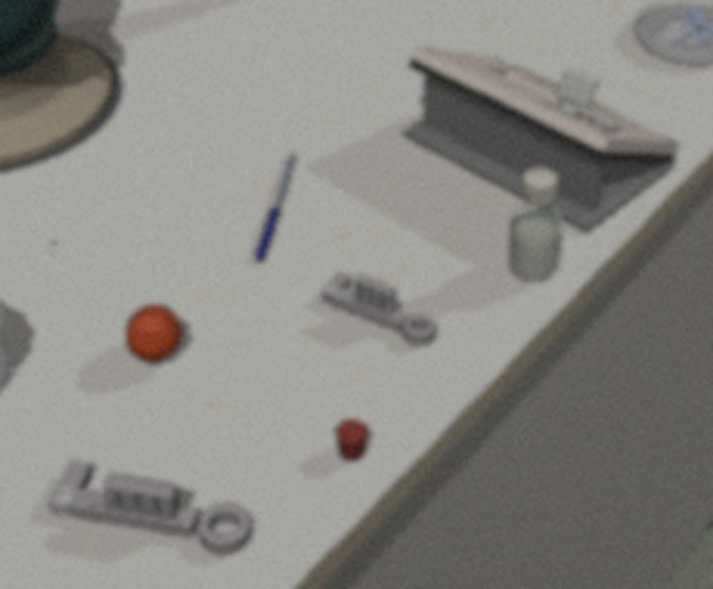

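```bash
cat >> h.py <<'E'
def Rtray(phi=0,tilt=0.5):
    """tool orientation facing face tilted about axis; phi=yaw of tray x axis"""
    c,s=np.cos(tilt),np.sin(tilt)
    M=np.array([[-1,0,0],[0,c,-s],[0,-s,-c]]).T
    return R.from_euler('z',phi)*R.from_matrix(M)
E
python3 - <<'E'
from h import *
s=get_state()
print(delta(s,Rtray(),np.array([.40,.31,.25])))
print(delta(s,Rtray(0,0),np.array([.40,.26,.28])))
E
```

```text
(array([ 28.30976418,  -4.7291902 , -18.43618894]), array([-278.5047099 , -152.08501294,  -19.18567958]))
(array([ -0.07745138,  -0.02076984, -18.83792977]), array([-294.64525865, -199.44835222,  -49.12222543]))
```

Emit:
drive_tool --targets '[0,0,0,-46,-25,-4,1,0,0,0,-46,-25,-3,1,0,0,0,-46,-25,-3,1,0,0,0,-46,-25,-3,1,0,0,0,-46,-26,-3,1,0,0,0,-48,-26,-3,1,7.1,-1.2,-4.6,0,0,0,1,7.1,-1.2,-4.6,0,0,0,1,7.1,-1.2,-4.6,0,0,0,1,7.1,-1.2,-4.6,0,0,0,1,0,0,0,0,0,0,1,0,0,0,0,0,0,1]'

```text
clock: 1.65
position: [0.3996, 0.3103, 0.2503]
ee_rot: [0.001, 0.001, 0.969, -0.247]
contact_force: [0.2, 0.6, -1.0]
width: 0.0857
```

Run:
```python
from h import *
s,im=snap('wrist','w1'); print(s['position'],s['ee_rot'],s['clock'])
```

```text
[0.39962298 0.31034803 0.25032346] [ 7.22437000e-04  8.82924142e-04  9.68983290e-01 -2.47123617e-01] 1.65
```

View pics/w1.png

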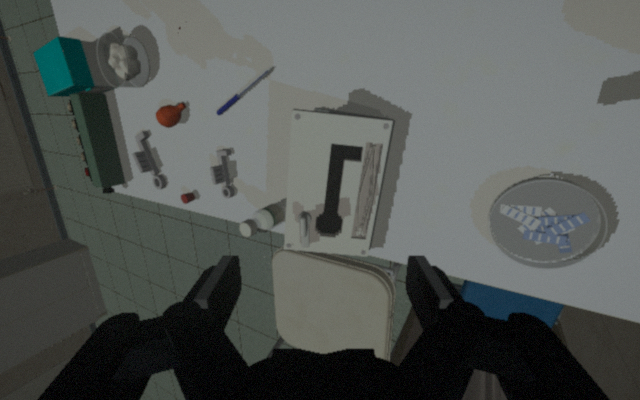

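Emit:
drive_tool --targets '[0,0,0,0,20,50,1,0,0,0,-10,25,45,1,0,0,0,0,0,0,1,0,0,0,0,0,0,1]'

```text
clock: 2.2
position: [0.4106, 0.3044, 0.1475]
ee_rot: [0.002, 0.001, 0.969, -0.247]
contact_force: [0.0, -1.0, 0.0]
width: 0.0854
```

Run:
```python
from h import *
s,im=snap('wrist','w2'); print(s['position'],s['ee_rot'],s['clock'])
```

```text
[0.41064303 0.30437348 0.14746379] [ 0.0016639   0.00130562  0.96903777 -0.24690348] 2.2
```

Emit:
drive_tool --targets '[0,0,0,-7,-48,0,1,0,0,0,-8,-48,0,1,0,0,0,0,0,0,1,0,0,0,0,0,0,1]'

```text
clock: 2.75
position: [0.4251, 0.221, 0.1929]
ee_rot: [0.002, 0.001, 0.969, -0.246]
contact_force: [-0.8, -0.3, 0.8]
width: 0.0852
```

Run:
```python
from h import *
s,im=snap('wrist','w3'); print(s['position'],s['ee_rot'],s['clock'])
```

```text
[0.42508921 0.22100726 0.19286906] [ 1.97299415e-03  9.54832786e-04  9.69221657e-01 -2.46179964e-01] 2.75
```

View pics/w2.png

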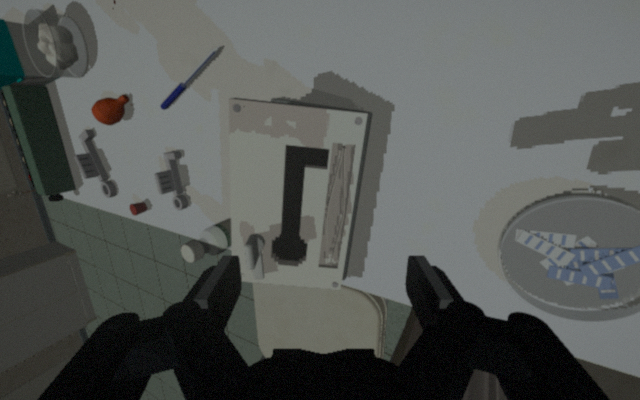

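View pics/w3.png

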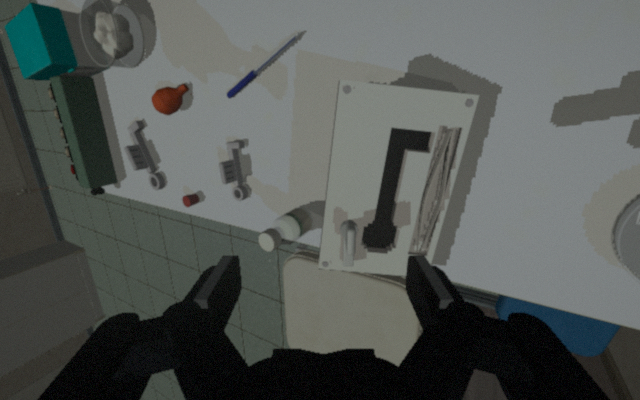

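Run:
```python
from h import *
def crop(fn,b,k,o):
    im=cv2.imread(f'pics/{fn}.png')[b[1]:b[3],b[0]:b[2]]; im=cv2.resize(im,None,fx=k,fy=k,interpolation=cv2.INTER_CUBIC)
    im=cv2.convertScaleAbs(im,alpha=1.5)
    for x in range((b[0]//20+1)*20,b[2],20): cv2.putText(im,str(x),((x-b[0])*k,8),0,.3,(0,0,255),1);cv2.line(im,((x-b[0])*k,10),((x-b[0])*k,14),(0,0,255),1)
    for y in range((b[1]//20+1)*20,b[3],20): cv2.putText(im,str(y),(0,(y-b[1])*k+3),0,.3,(0,0,255),1);cv2.line(im,(20,(y-b[1])*k),(25,(y-b[1])*k),(0,0,255),1)
    cv2.imwrite(f'pics/{o}.png',im)
crop('w2',(220,90,380,290),3,'w2c')
crop('w3',(310,75,490,275),3,'w3c')
for fn,b in [('w2',(220,90,380,300)),('w3',(310,75,490,280))]:
    g=cv2.imread(f'pics/{fn}.png').max(2)
    m=np.zeros_like(g); m[b[1]:b[3],b[0]:b[2]]=(g[b[1]:b[3],b[0]:b[2]]<55)*255
    cs,_=cv2.findContours(m,0,cv2.CHAIN_APPROX_NONE)
    for c in sorted(cs,key=cv2.contourArea)[::-1][:3]:
        print(fn,cv2.contourArea(c),cv2.boundingRect(c),cv2.approxPolyDP(c,2.5,True)[:,0].tolist())
```

```text
w2 2628.0 (272, 146, 56, 116) [[287, 146], [282, 231], [272, 242], [272, 253], [281, 261], [299, 261], [305, 255], [306, 246], [298, 235], [303, 167], [306, 164], [326, 166], [327, 150]]
w2 816.5 (220, 256, 22, 44) [[223, 256], [220, 260], [220, 299], [237, 299], [241, 283], [238, 258]]
w2 100.0 (250, 235, 14, 28) [[253, 235], [250, 242], [255, 262], [256, 237], [263, 240]]
w3 2544.5 (362, 129, 69, 121) [[429, 132], [392, 129], [375, 220], [364, 227], [362, 239], [367, 247], [386, 249], [393, 243], [393, 197], [403, 150], [426, 151]]
w3 640.5 (405, 255, 43, 25) [[409, 257], [405, 279], [447, 279], [442, 271], [430, 266], [423, 255]]
w3 11.0 (389, 277, 13, 3) [[389, 277], [401, 279]]
```

View pics/w2c.png

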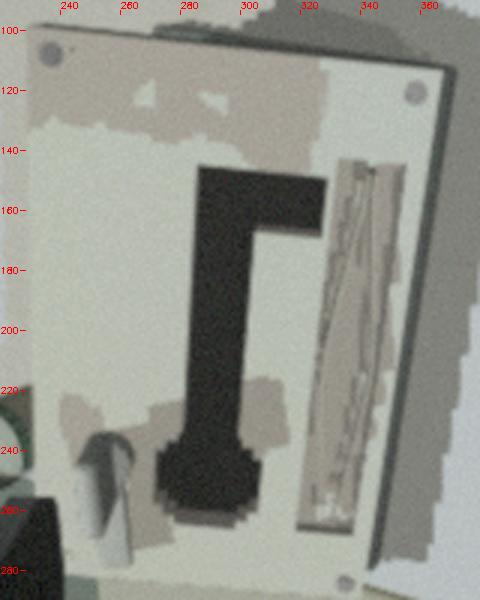

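View pics/w3c.png

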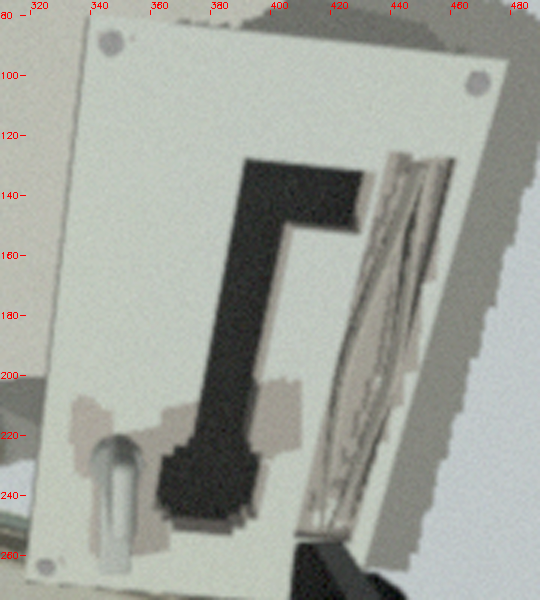

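```bash
cat > tray.py <<'E'
from h import *
from scipy.optimize import least_squares
w2=cam('wrist',load('w2'));w3=cam('wrist',load('w3'))
P={'TL':((231,98.3),(339.3,80.7),(-95,-60,18)),'TR':((367.7,112.7),(479.3,95.7),(-95,60,18)),
'toe_o':((286.3,145),(391.7,127.7),(-60.5,-9.5,18)),'toe_ur':((329,149.5),(435,132.3),(-60.5,30.5,18)),'toe_lr':((327.3,169),(433.5,152.7),(-41.5,30.5,18)),
'inner':((304.2,168),(None),(-41.5,9.5,18)),
'sTL':((237,108),(347,89.3),None),'sTR':((358.3,121),(469.3,103),None),'BL':(None,(319,268),(-95+190,-60,18))}
for k,(a,b,m) in P.items():
    if a and b:
        x,e=tri([ray(w2,a),ray(w3,b)]); print(k,x.round(4),np.round(e,4))
def res(v,full=False):
    Rm=R.from_rotvec(v[3:]); r=[];names=[]
    for k,(a,b,m) in P.items():
        if m is None: continue
        p=Rm.apply(np.array(m)/1000)+v[:3]
        for c,u in((w2,a),(w3,b)):
            if u: r+=list(proj(c,p)-u);names.append(k)
    return (r,names) if full else r
def fit():
    sol=least_squares(res,[.43,.2,.05,-.5,0,0]); return sol.x
if __name__=='__main__':
    v=fit(); print(v.round(4)); r,n=res(v,True)
    for i,k in enumerate(n): print(k,np.round(r[2*i:2*i+2],1))
    Rm=R.from_rotvec(v[3:]); print('axes',Rm.as_matrix().round(3).tolist()); print('euler zyx',Rm.as_euler('ZYX'))
    print('recess',Rm.apply([0,0,.008])+v[:3],'pivot',Rm.apply([.042,-.034,.018])+v[:3])
E
python3 tray.py
```

```text
TL [0.3245 0.1739 0.0737] [0.0003 0.0003]
TR [0.337  0.282  0.0221] [0.0004 0.0004]
toe_o [0.3643 0.2173 0.0548] [0.0002 0.0002]
toe_ur [0.3683 0.2518 0.0371] [0.0002 0.0002]
toe_lr [0.3853 0.2534 0.0433] [0. 0.]
sTL [0.3322 0.1826 0.0766] [0.0001 0.0001]
sTR [0.3434 0.2754 0.0271] [0.0001 0.0001]
[ 0.4248  0.2112  0.0348 -0.4344  0.0045 -0.106 ]
TL [-0.1  0.5]
TL [ 0.2 -0.2]
TR [-0.   0.5]
TR [ 0.9 -0.7]
toe_o [-0.3 -0.6]
toe_o [-0.7  0. ]
toe_ur [ 0.6 -0.3]
toe_ur [0.8 0.2]
toe_lr [0.2 0.5]
toe_lr [-2.5  0.8]
inner [ 0.9 -1. ]
BL [0.1 0.5]
axes [[0.994, 0.102, 0.027], [-0.103, 0.902, 0.42], [0.018, -0.42, 0.907]]
euler zyx [-0.10370008 -0.01825506 -0.43386516]
recess [0.42500487 0.21455894 0.04207842] pivot [0.4635898  0.18375334 0.06620763]
```

```bash
sed -i "s/'toe_lr':((327.3,169),(433.5,152.7)/'toe_lr':((327.3,169),None/; s/(-95+190,-60,18))}/(95,-60,18)),'BR2':(None,None,(95,60,18))}/" tray.py
cat > fit4.py <<'E'
from tray import *
def pose(v): return np.r_[v[:3],(R.from_euler('z',v[3])*R.from_euler('x',-v[4] if len(v)>4 else -0.5)).as_rotvec()]
s4=least_squares(lambda v:res(pose(v)),[.43,.2,.05,-.1])
s5=least_squares(lambda v:res(pose(v)),[.43,.2,.05,-.1,.5])
if __name__=='__main__':
    print(s4.x.round(4),s4.cost,s5.x.round(4),s5.cost)
    v=pose(s4.x); r,n=res(v,True)
    for i,k in enumerate(n): print(k,np.round(r[2*i:2*i+2],1))
    Rm=R.from_rotvec(v[3:]); T=lambda p:Rm.apply(np.array(p)/1000)+v[:3]
    print('recess',T([0,0,8]),'pivot',T([42,-34,18]),'ringface',T([50,0,18]))
    im=cv2.imread('pics/w2.png');im3=cv2.imread('pics/w3.png')
    im1=cv2.imread('pics/w1.png');im0=cv2.imread('pics/scene0.png');im00=cv2.imread('pics/side0.png')
    out=[(-60.5,-9.5),(-60.5,30.5),(-41.5,30.5),(-41.5,9.5),(33,9.5)]+[(50+18.5*np.cos(a),18.5*np.sin(a)) for a in np.linspace(2.6,-2.6,20)]+[(33,-9.5)]
    rect=[(-95,-60),(-95,60),(95,60),(95,-60)]
    for nm,I,c in(('f2',im,w2),('f3',im3,w3),('f1',im1,cam('wrist',load('w1'))),('f0',im0,cam('scene')),('f00',im00,cam('side'))):
        I=cv2.resize(I,None,fx=3,fy=3)
        for poly in(out,rect):
            pts=np.array([(proj(c,T((*p,18)))+.5)*3 for p in poly]).astype(int); cv2.polylines(I,[pts],True,(0,0,255),1)
            lo=pts
        ctr=np.array([(proj(c,T((*p,18)))+.5)*3 for p in rect]); x0,y0=ctr.min(0).astype(int)-60;x1,y1=ctr.max(0).astype(int)+60
        cv2.imwrite(f'pics/{nm}.png',I[max(y0,0):y1,max(x0,0):x1])
E
python3 fit4.py
python3 - <<'E'
import cv2,numpy as np
a=[cv2.imread(f'pics/{f}.png') for f in ['f2','f3']]
h=600;
b=[cv2.resize(i,(int(i.shape[1]*h/i.shape[0]),h)) for i in a]
c=np.hstack(b); cv2.imwrite('pics/fa.png',c[:,:800]);print(c.shape)
a=[cv2.imread(f'pics/{f}.png') for f in ['f0','f00']]
h=300
c=np.hstack([cv2.resize(i,(int(i.shape[1]*h/i.shape[0]),h)) for i in a]); cv2.imwrite('pics/fb.png',c[:,:800]);print(c.shape)
E
```

```text
TL [0.3245 0.1739 0.0737] [0.0003 0.0003]
TR [0.337  0.282  0.0221] [0.0004 0.0004]
toe_o [0.3643 0.2173 0.0548] [0.0002 0.0002]
toe_ur [0.3683 0.2518 0.0371] [0.0002 0.0002]
sTL [0.3322 0.1826 0.0766] [0.0001 0.0001]
sTR [0.3434 0.2754 0.0271] [0.0001 0.0001]
[ 0.4244  0.2093  0.0339 -0.119 ] 4.235748186643857 [ 0.4245  0.21    0.0337 -0.1145  0.4623] 2.9560734166110163
TL [-1.4  0.6]
TL [ 0.8 -0.5]
TR [-0.1  0.8]
TR [-0.7 -0.1]
toe_o [-0.1 -0.3]
toe_o [-0.4  0.3]
toe_ur [ 0.8 -0.4]
toe_ur [0.1 0.3]
toe_lr [0.3 0.1]
inner [ 1.1 -1.1]
BL [-0.4  0.4]
recess [0.42482318 0.21312998 0.04090896] pivot [0.46355313 0.18327749 0.06598525] ringface [0.47503875 0.21195458 0.04968478]
(600, 969, 3)
(300, 967, 3)
```

View pics/fa.png

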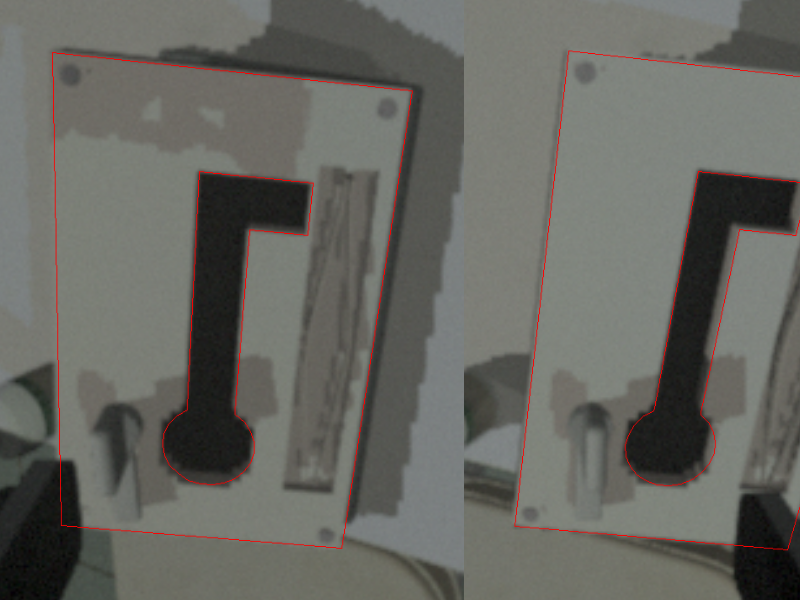

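View pics/fb.png

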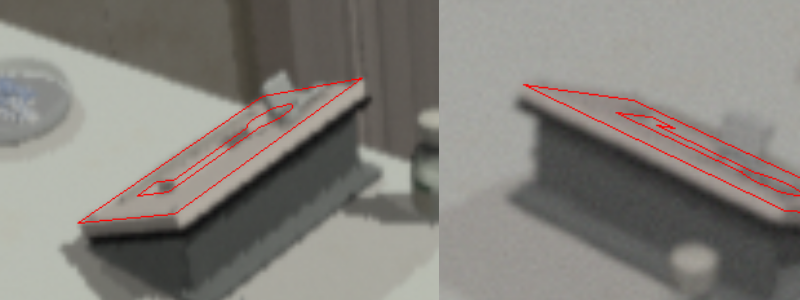

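Run:
```python
from h import *
w1=cam('wrist',load('w1'));w3=cam('wrist',load('w3'))
for c,a,b in((w1,(160,182),(143,135)),(w3,(157,181),(135,125))):
    A=onz(c,a,.01);B=onz(c,b,.01);d=A-B;print(A,B,np.linalg.norm(d),np.arctan2(d[1],d[0]))
s=get_state()
print(delta(s,Rtray(-.05,0),np.array([.43,-.25,.17])))
print(R.from_euler('x',-28.3,degrees=True).inv().apply(1))if 0 else None
```

```text
[ 0.47860339 -0.22277748  0.01      ] [ 0.37979377 -0.25165045  0.01      ] 0.10294167924158967 0.28429298874102643
[ 0.47820733 -0.22422205  0.01      ] [ 0.37934459 -0.25772822  0.01      ] 0.10438633189647725 0.3267666013919473
(array([-28.54393513,   0.88964817,   2.7492644 ]), array([  -5.10192738, -403.23101579,  244.73711971]))
```

Run:
```python
from h import *
s=get_state()
Rt=Rtray(.28,0)
print(delta(s,Rt,np.array([.44,-.25,.2])))
print(Rt.inv().apply(np.array([.44,-.25,.2])-s['position'])*1000)
```

```text
(array([-28.39135932,  -3.82282231, -15.76448178]), array([ -15.1973297 , -417.55389594,  218.413405  ]))
[ 115.71309826 -456.9862388    -7.7901715 ]
```

Emit:
drive_tool --targets '[-7.1,-0.95,-3.95,0,0,0,1,-7.1,-0.95,-3.95,0,0,0,1,-7.1,-0.95,-3.95,0,0,0,1,-7.1,-0.95,-3.95,0,0,0,1,0,0,0,14,-57,-1,1,0,0,0,14,-57,-1,1,0,0,0,14,-57,-1,1,0,0,0,14,-57,-1,1,0,0,0,15,-57,-1,1,0,0,0,15,-57,-1,1,0,0,0,15,-57,-1,1,0,0,0,15,-57,-1,1]'

```text
clock: 4.3
position: [0.4401, -0.2513, 0.2002]
ee_rot: [-0.001, -0.14, 0.99, -0.0]
contact_force: [0.7, 0.7, -0.4]
width: 0.0857
```

Emit:
drive_tool --targets '[0,0,0,0,0,0,1,0,0,0,0,0,0,1]'

```text
clock: 4.55
position: [0.4396, -0.2491, 0.1997]
ee_rot: [-0.002, -0.14, 0.99, 0.0]
contact_force: [0.8, 0.2, -0.0]
width: 0.0854
```

Run:
```python
from h import *
s,im=snap('wrist','w4'); print(s['position'],s['ee_rot'],s['clock'])
cv2.imwrite('pics/w4b.png',cv2.convertScaleAbs(im,alpha=1.3))
```

```text
[ 0.43959636 -0.24912484  0.19972853] [-1.64513448e-03 -1.39833991e-01  9.90173572e-01  2.12266245e-04] 4.55
```

View pics/w4b.png

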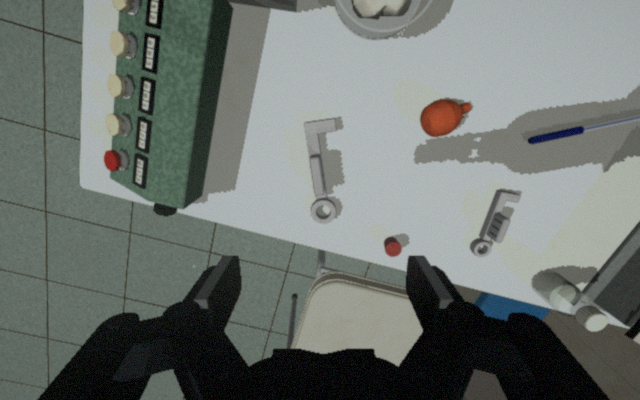

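Emit:
drive_tool --targets '[0,0,0,20,0,45,1,0,0,0,20,0,40,1,0,0,0,0,0,0,1,0,0,0,0,0,0,1]'

```text
clock: 5.1
position: [0.4027, -0.2612, 0.1169]
ee_rot: [0.0, -0.14, 0.99, -0.002]
contact_force: [1.1, -0.1, 0.3]
width: 0.0856
```

Run:
```python
from h import *
s,im=snap('wrist','w5'); print(s['position'],s['ee_rot'],s['clock'])
def crop(fn,b,k,o):
    im=cv2.imread(f'pics/{fn}.png')[b[1]:b[3],b[0]:b[2]]; im=cv2.resize(im,None,fx=k,fy=k,interpolation=cv2.INTER_CUBIC)
    im=cv2.convertScaleAbs(im,alpha=1.3)
    for x in range((b[0]//10+1)*10,b[2],10): cv2.putText(im,str(x),((x-b[0])*k,8),0,.3,(0,0,255),1);cv2.line(im,((x-b[0])*k,10),((x-b[0])*k,14),(0,0,255),1)
    for y in range((b[1]//10+1)*10,b[3],10): cv2.putText(im,str(y),(0,(y-b[1])*k+3),0,.3,(0,0,255),1);cv2.line(im,(20,(y-b[1])*k),(25,(y-b[1])*k),(0,0,255),1)
    cv2.imwrite(f'pics/{o}.png',im)
crop('w4',(280,100,380,240),4,'w4c')
cv2.imwrite('pics/w5b.png',cv2.convertScaleAbs(im,alpha=1.3))
```

```text
[ 0.40270806 -0.26115765  0.11691512] [ 5.58889160e-05 -1.40330414e-01  9.90103129e-01 -1.77905096e-03] 5.1
```

View pics/w5b.png

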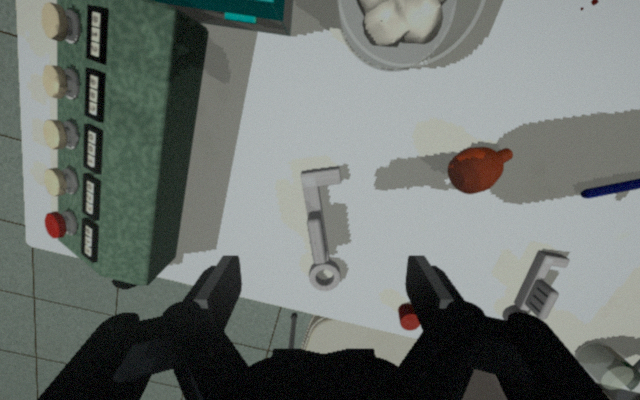

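View pics/w4c.png

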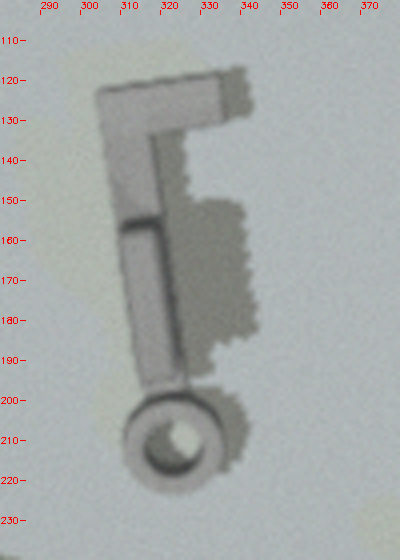

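Run:
```python
from h import *
def crop(fn,b,k,o):
    im=cv2.imread(f'pics/{fn}.png')[b[1]:b[3],b[0]:b[2]]; im=cv2.resize(im,None,fx=k,fy=k,interpolation=cv2.INTER_CUBIC)
    im=cv2.convertScaleAbs(im,alpha=1.3)
    for x in range((b[0]//10+1)*10,b[2],10): cv2.putText(im,str(x),((x-b[0])*k,8),0,.3,(0,0,255),1);cv2.line(im,((x-b[0])*k,10),((x-b[0])*k,14),(0,0,255),1)
    for y in range((b[1]//10+1)*10,b[3],10): cv2.putText(im,str(y),(0,(y-b[1])*k+3),0,.3,(0,0,255),1);cv2.line(im,(20,(y-b[1])*k),(25,(y-b[1])*k),(0,0,255),1)
    cv2.imwrite(f'pics/{o}.png',im)
crop('w5',(280,155,380,300),4,'w5c')
```

```text
(no output)
```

View pics/w5c.png

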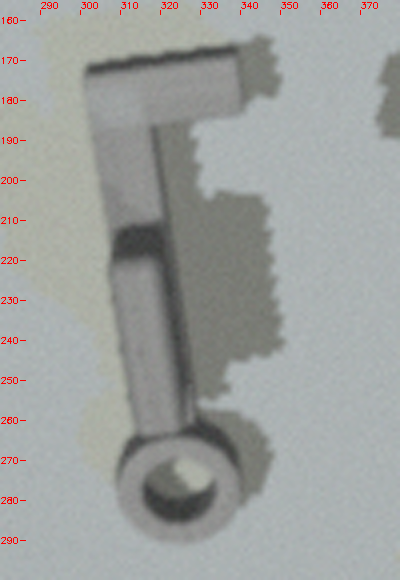

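```bash
cat > key.py <<'E'
from h import *
from scipy.optimize import least_squares
a=cam('wrist',load('w4'));b=cam('wrist',load('w5'))
K={'o':((304,123),(302,174),(-58,-7,12)),'to':((335,118),(340,168.5),(-58,28,12)),'ti':((336.3,130.5),(340.2,183),(-44,28,12)),
'in':((317.7,133.5),(317.5,186.5),(-44,7,12)),'ring':((323.2,211),(325,276.8),(50,0,12)),
'g1':((310.5,158),(308.3,220),(-22,-6,34)),'g2':((320,157),(320.5,218.8),(-22,6,34)),'g3':((315.5,197),(314,264.5),(22,-6,34)),'g4':((325.5,195.5),(326.5,263),(22,6,34))}
for k,(u,v,m) in K.items():
    x,e=tri([ray(a,u),ray(b,v)]);print(k,x.round(4),np.round(e,4))
def T(v,m): return R.from_euler('z',v[3]).apply(np.array(m)/1000)+v[:3]
def res(v): return np.concatenate([np.r_[proj(a,T(v,m))-u,proj(b,T(v,m))-w] for u,w,m in K.values()])
s=least_squares(res,[.43,-.25,0,.28]); print(s.x,s.cost); r=s.fun.reshape(-1,4)
for k,q in zip(K,r): print(k,q.round(1))
v=s.x; st=get_state()
for z in (.05,.013): print(z,delta(st,Rtray(v[3],0),np.array([v[0],v[1],z])))
E
python3 key.py
```

```text
o [ 0.3855 -0.2853  0.0109] [0.0003 0.0003]
to [ 0.371  -0.2544  0.013 ] [0.0002 0.0002]
ti [ 0.3837 -0.2495  0.0106] [0.0008 0.0008]
in [ 0.3924 -0.2683  0.0111] [0.0005 0.0005]
ring [ 0.4793 -0.2365  0.012 ] [0.0001 0.0001]
g1 [ 0.4177 -0.269   0.0307] [0.0004 0.0004]
g2 [ 0.4139 -0.2593  0.0303] [0.0004 0.0004]
g3 [ 0.4602 -0.2519  0.0267] [0.0008 0.0008]
g4 [ 0.4552 -0.2415  0.0272] [0.0008 0.0008]
[ 0.43617959 -0.25596415 -0.00448708  0.41969539] 9.02998241993204
o [-0.3  0.2 -1.  -0.5]
to [-0.3  0.6  0.1 -0.4]
ti [-0.   0.9  1.7  0.3]
in [ 0.2  0.5  1.3 -0.1]
ring [ 0.1  0.8  0.2 -0.2]
g1 [-1.8  0.2 -1.3 -0.1]
g2 [-0.4 -0.4  0.4 -0.6]
g3 [-0.9 -0.6  0.6  0.2]
g4 [-0.4 -0.5  1.3  0.1]
0.05 (array([-2.70054227e-01, -7.24707207e-03, -7.90912853e+00]), array([-33.34754179,  -3.41025939,  67.37250564]))
0.013 (array([-2.70054227e-01, -7.24707207e-03, -7.90912853e+00]), array([-33.34018934,  -3.23609745, 104.37209501]))
```

```bash
cat >> key.py <<'E'
print('--z0'); s=least_squares(lambda q:res([q[0],q[1],0,q[2]]),[.43,-.25,.28]); print(s.x,s.cost)
for k,q in zip(K,s.fun.reshape(-1,4)): print(k,q.round(1))
for z in (.05,.016): print(z,delta(st,Rtray(s.x[2],0),np.array([s.x[0],s.x[1],z])))
E
python3 key.py | sed -n '/z0/,$p'
```

```text
--z0
[ 0.43489942 -0.25630311  0.41954094] 14.752641607915537
o [-0.6 -0.8 -1.4 -0.8]
to [-0.1 -0.4  0.4 -0.8]
ti [0.2 0.  2.1 0.2]
in [ 0.1 -0.3  1.3 -0.1]
ring [0.1 1.1 0.3 1.2]
g1 [-2.  -0.3 -1.6  0.5]
g2 [-0.4 -0.9  0.4 -0.1]
g3 [-0.9 -0.5  0.4  1.5]
g4 [-0.3 -0.4  1.4  1.4]
0.05 (array([-2.70054306e-01, -7.22620413e-03, -7.90027915e+00]), array([-32.02360601,  -3.38004773,  67.37210034]))
0.016 (array([-2.70054306e-01, -7.22620413e-03, -7.90027915e+00]), array([-32.01684971,  -3.22000702, 101.371723  ]))
```

Emit:
drive_tool --targets '[0,0,-7.9,-32,-3,0,0.5,0,0,0,0,0,30,0.5,0,0,0,0,0,30,0.5,0,0,0,0,0,20,0.5,0,0,0,0,0,0,0.5]'

```text
clock: 5.78
position: [0.4333, -0.2553, 0.0356]
ee_rot: [-0.001, -0.208, 0.978, -0.001]
contact_force: [-0.7, 0.6, 0.0]
width: 0.0422
```

Run:
```python
from h import *
s,im=snap('wrist','w6'); print(s['position'],s['clock'],s['width'])
print(delta(s,Rtray(.4195,0),np.array([.4349,-.2563,.016])))
cv2.imwrite('pics/w6b.png',cv2.convertScaleAbs(im,alpha=1.4))
```

```text
[ 0.43326769 -0.25527443  0.03564058] 5.775 0.04223338682783791
(array([-0.05711407, -0.13920198, -0.02285741]), array([-1.12140845, -1.58147208, 19.6395005 ]))
```

View pics/w6b.png

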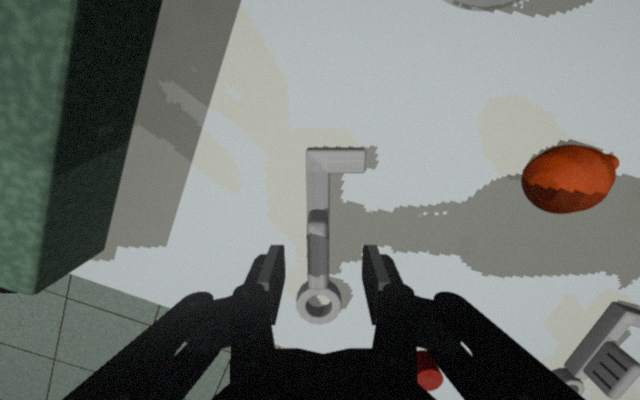

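Emit:
drive_tool --targets '[0,0,0,-1,-1,10,0.5,0,0,0,0,0,10,0.5,0,0,0,0,0,0,0.5]'

```text
clock: 6.2
position: [0.4331, -0.2556, 0.0148]
ee_rot: [-0.002, -0.208, 0.978, -0.0]
contact_force: [-0.6, 0.4, 0.9]
width: 0.0425
```

Emit:
drive_tool --targets '[0,0,0,0,0,0,0,0,0,0,0,0,0,0,0,0,0,0,0,0,0,0,0,0,0,0,0,0,0,0,0,0,0,0,0]' --grip_force 70

```text
clock: 6.82
position: [0.4339, -0.2563, 0.0158]
ee_rot: [-0.001, -0.208, 0.978, -0.001]
contact_force: [-0.1, -0.4, 5.5]
width: 0.0102
```

Emit:
drive_tool --targets '[0,0,0,0,0,-5,0,0,0,0,0,0,-40,0,0,0,0,0,0,-50,0,0,0,0,0,0,-50,0,0,0,0,0,0,-50,0,0,0,0,0,0,0,0,0,0,0,0,0,0,0]'

```text
clock: 7.7
position: [0.433, -0.2548, 0.2093]
ee_rot: [-0.002, -0.208, 0.978, 0.0]
contact_force: [-0.2, -0.2, -2.3]
width: 0.0104
```

Run:
```python
from h import *
s,im=snap('wrist','w7'); print(s['position'],s['ee_rot'],s['clock'],s['width'],s['contact_force'])
cv2.imwrite('pics/w7b.png',cv2.convertScaleAbs(im,alpha=1.4))
```

```text
[ 0.43300141 -0.25479368  0.20925178] [-2.03223417e-03 -2.07608478e-01  9.78209853e-01  2.69802993e-04] 7.7 0.010358800947887676 [-0.21933822 -0.18209297 -2.3370465 ]
```

View pics/w7b.png

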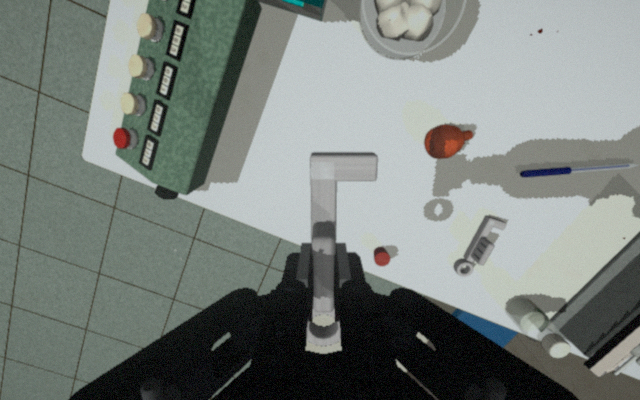

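Run:
```python
from h import *
def crop(fn,b,k,o):
    im=cv2.imread(f'pics/{fn}.png')[b[1]:b[3],b[0]:b[2]]; im=cv2.resize(im,None,fx=k,fy=k,interpolation=cv2.INTER_CUBIC)
    im=cv2.convertScaleAbs(im,alpha=1.3)
    for x in range((b[0]//10+1)*10,b[2],10): cv2.putText(im,str(x),((x-b[0])*k,8),0,.3,(0,0,255),1);cv2.line(im,((x-b[0])*k,10),((x-b[0])*k,14),(0,0,255),1)
    for y in range((b[1]//10+1)*10,b[3],10): cv2.putText(im,str(y),(0,(y-b[1])*k+3),0,.3,(0,0,255),1);cv2.line(im,(20,(y-b[1])*k),(25,(y-b[1])*k),(0,0,255),1)
    cv2.imwrite(f'pics/{o}.png',im)
crop('w7',(295,140,395,280),4,'w7c')
```

```text
(no output)
```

View pics/w7c.png

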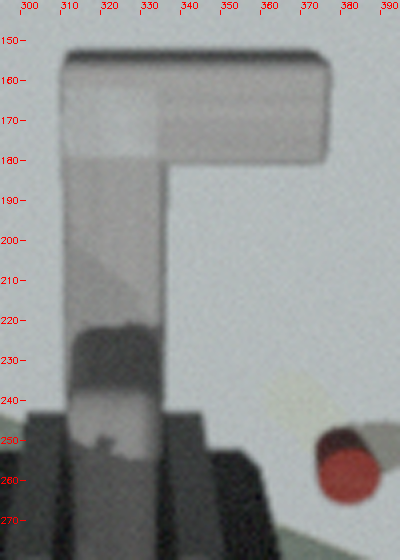

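```bash
cat > keyhand.py <<'E'
from h import *
c=calibration('wrist'); M=c['mtx'];H=c['hand_eye']
mw=(M,H) # tool coords
px={'o':(311.0,156.3),'to':(377,156.3),'ti':(376.5,180.7),'in':(336.3,180.7)}
obj=np.array([(-58,-7,12),(-58,28,12),(-44,28,12),(-44,7,12)])/1000.
for z in (-.002,0,.002,.004,.006,.008):
    p={k:onz(mw,u,z)*1000 for k,u in px.items()}
    print(z,'w',np.linalg.norm(p['o']-p['to']).round(1),'l',np.linalg.norm(p['to']-p['ti']).round(1),{k:v[:2].round(1).tolist() for k,v in p.items()})
for z in (-.02,-.018,-.016):
    print('grip',z,onz(mw,(312.5,237.5),z)*1000,onz(mw,(334.3,237.5),z)*1000)
E
python3 keyhand.py
```

```text
-0.002 w 32.0 l 12.2 {'o': [57.4, -5.2], 'to': [57.4, 26.9], 'ti': [45.2, 27.3], 'in': [45.2, 7.3]}
0 w 32.5 l 12.4 {'o': [57.0, -5.2], 'to': [57.0, 27.2], 'ti': [44.6, 27.7], 'in': [44.7, 7.4]}
0.002 w 32.9 l 12.6 {'o': [56.7, -5.3], 'to': [56.7, 27.6], 'ti': [44.1, 28.1], 'in': [44.1, 7.5]}
0.004 w 33.4 l 12.7 {'o': [56.4, -5.4], 'to': [56.3, 28.0], 'ti': [43.6, 28.5], 'in': [43.6, 7.6]}
0.006 w 33.9 l 12.9 {'o': [56.0, -5.5], 'to': [56.0, 28.4], 'ti': [43.1, 28.9], 'in': [43.1, 7.7]}
0.008 w 34.3 l 13.1 {'o': [55.7, -5.6], 'to': [55.6, 28.7], 'ti': [42.6, 29.2], 'in': [42.6, 7.8]}
grip -0.02 [ 22.72259892  -4.24549537 -20.        ] [ 22.71232457   5.86708574 -20.        ]
grip -0.018 [ 21.75330367  -4.32375518 -18.        ] [ 21.74286024   5.95523689 -18.        ]
grip -0.016 [ 20.78400841  -4.40201499 -16.        ] [ 20.77339591   6.04338805 -16.        ]
```

```bash
cat > plan.py <<'E'
from h import *
YAW,TILT=-.118,.5
REC=np.array([.42482,.21313,.04091])
TR=R.from_euler('z',YAW)*R.from_euler('x',-TILT)
RT=Rtray(YAW,TILT)
def tcp(h,dx=0,dy=0): return REC+TR.apply(np.array([-1.0+dx,-.9+dy,16.2+h])/1000)
E
python3 - <<'E'
from plan import *
s=get_state(); p=tcp(100); print(p, TR.apply([0,0,1]))
R0=q2R(s['ee_rot']); print('shift cur frame',R0.inv().apply(p-s['position'])*1000); print('rot',delta(s,RT,p)[0])
E
```

```text
[0.43029242 0.26778524 0.14331658] [0.05644102 0.47609165 0.87758256]
shift cur frame [-210.23277108  478.13052106   65.59131631]
rot [28.03611971  7.38924371 30.15338869]
```

Emit:
drive_tool --targets '[0,0,0,-21,48,0,0,0,0,0,-21,48,0,0,0,0,0,-21,48,0,0,0,0,0,-21,48,0,0,0,0,0,-21,48,0,0,0,0,0,-21,48,0,0,0,0,0,-21,48,0,0,0,0,0,-21,48,0,0,0,0,0,-21,47,0,0,0,0,0,-21,47,0,0]'

```text
clock: 9.0
position: [0.4303, 0.2677, 0.2071]
ee_rot: [-0.003, -0.208, 0.978, -0.001]
contact_force: [0.5, -0.3, -2.1]
width: 0.0102
```

Emit:
drive_tool --targets '[5.6,1.48,6.03,0,0,0,0,5.6,1.48,6.03,0,0,0,0,5.6,1.48,6.03,0,0,0,0,5.6,1.48,6.03,0,0,0,0,5.6,1.48,6.03,0,0,0,0,0,0,0,0,0,0,0,0,0,0,0,0,0,0]'

```text
clock: 9.88
position: [0.4312, 0.266, 0.2083]
ee_rot: [-0.014, 0.057, 0.967, -0.248]
contact_force: [0.6, -0.7, -1.2]
width: 0.0103
```

Run:
```python
from plan import *
s=get_state(); print(s['position'],s['clock'],s['width'])
print(delta(s,RT,tcp(100)),delta(s,RT,tcp(45)))
```

```text
[0.43120087 0.26601317 0.20832308] 9.875 0.010298538543129811
(array([-0.12843487,  0.06662388,  0.04734127]), array([ 1.14912962, 32.7432005 , 56.18160675])) (array([-0.12843487,  0.06662388,  0.04734127]), array([  1.21303294,  32.8665154 , 111.18143138]))
```

Emit:
drive_tool --targets '[0,0,0,1.2,33,30,0,0,0,0,0,0,41,0,0,0,0,0,0,40,0,0,0,0,0,0,0,0,0,0,0,0,0,0,0]'

```text
clock: 10.5
position: [0.4291, 0.2428, 0.0976]
ee_rot: [-0.012, 0.058, 0.967, -0.247]
contact_force: [0.5, 0.3, -1.2]
width: 0.0106
```

Run:
```python
from plan import *
s,im=snap('wrist','w8'); print(s['position'],s['clock'],s['width'],s['contact_force'])
print(delta(s,RT,tcp(45)))
cv2.imwrite('pics/w8b.png',cv2.convertScaleAbs(im,alpha=1.4))
```

```text
[0.42905301 0.2428466  0.09763635] 10.5 0.010560996676378075 [ 0.46407441  0.34004097 -1.16153633]
(array([ 0.04590698,  0.26134546, -0.15750024]), array([ 1.71855769, -0.04576963,  2.96095529]))
```

View pics/w8b.png

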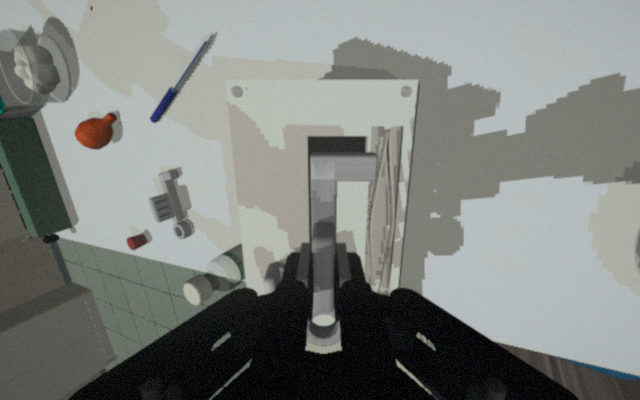

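Run:
```python
from plan import *
def crop(fn,b,k,o):
    im=cv2.imread(f'pics/{fn}.png')[b[1]:b[3],b[0]:b[2]]; im=cv2.resize(im,None,fx=k,fy=k,interpolation=cv2.INTER_CUBIC)
    im=cv2.convertScaleAbs(im,alpha=1.3)
    for x in range((b[0]//10+1)*10,b[2],10): cv2.putText(im,str(x),((x-b[0])*k,8),0,.3,(0,0,255),1);cv2.line(im,((x-b[0])*k,10),((x-b[0])*k,14),(0,0,255),1)
    for y in range((b[1]//10+1)*10,b[3],10): cv2.putText(im,str(y),(0,(y-b[1])*k+3),0,.3,(0,0,255),1);cv2.line(im,(20,(y-b[1])*k),(25,(y-b[1])*k),(0,0,255),1)
    cv2.imwrite(f'pics/{o}.png',im)
crop('w8',(215,70,435,240),3,'w8c')
c=cam('wrist',load('w8'))
T=lambda p: REC+TR.apply((np.array(p)-[0,0,8])/1000)
for n,p in [('TL',(-95,-60,18)),('TR',(-95,60,18)),('o',(-60.5,-9.5,18)),('ur',(-60.5,30.5,18)),('lr',(-41.5,30.5,18)),('in',(-41.5,9.5,18))]: print(n,proj(c,T(p)).round(1))
```

```text
TL [226.6  80.5]
TR [418.  80.]
o [308.2 136.3]
ur [368.3 136.1]
lr [367.  164.3]
in [336.4 164.4]
```

View pics/w8c.png

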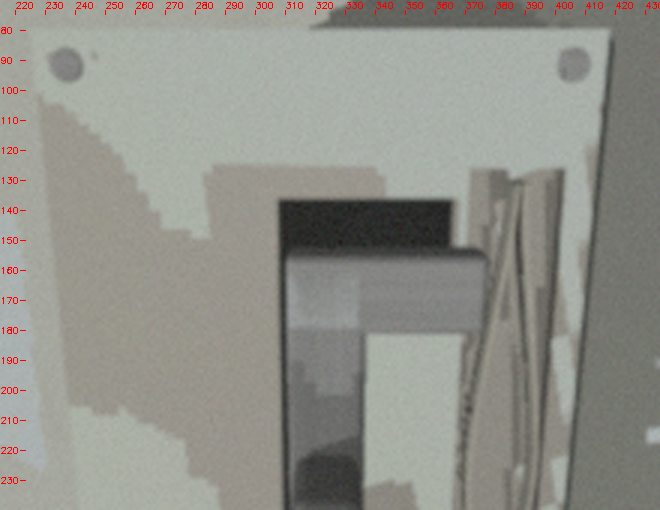

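Emit:
drive_tool --targets '[0,0.25,-0.15,1.7,0,17,0,0,0,0,0,0,17,0,0,0,0,0,0,0,0,0,0,0,0,0,0,0]'

```text
clock: 11.05
position: [0.4248, 0.2266, 0.0666]
ee_rot: [-0.015, 0.057, 0.967, -0.247]
contact_force: [0.7, -0.8, -2.6]
width: 0.0105
```

```bash
cat > chk.py <<'E'
import sys
from plan import *
s,im=snap('wrist',sys.argv[1]); print(s['position'],s['clock'],s['width'],s['contact_force'],s['moment'])
r,d=delta(s,RT,tcp(0)); print(r.round(2),d.round(2)); 
b=(285,130,395,260);k=4
im=cv2.resize(im[b[1]:b[3],b[0]:b[2]],None,fx=k,fy=k,interpolation=cv2.INTER_CUBIC)
cv2.imwrite(f'pics/{sys.argv[1]}c.png',cv2.convertScaleAbs(im,alpha=1.4))
E
python3 chk.py w9
```

```text
[0.42481401 0.22663654 0.06662942] 11.05 0.01053014025469633 [ 0.69584764 -0.80204192 -2.6099293 ] [ 0.34774438 -0.03811019  0.00263619]
[-0.06 -0.05  0.05] [-0.61 -0.33 12.8 ]
```

View pics/w9c.png

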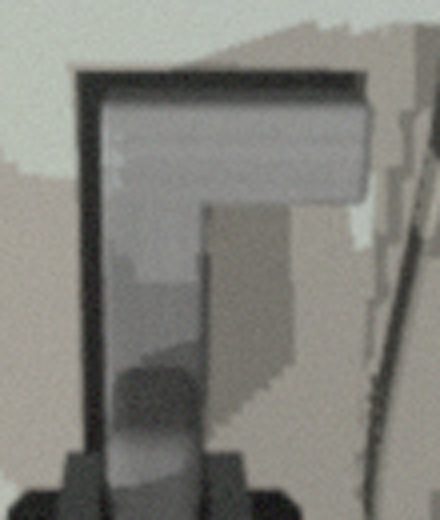

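Run:
```python
from h import *
c=calibration('wrist');mw=(c['mtx'],c['hand_eye'])
for z in(.017,.019,.021):
    o=onz(mw,(304.5,147.6),z)*1000;u=onz(mw,(377,147.8),z)*1000
    print(z,o.round(1),u.round(1),'width',(u-o)[1].round(1),'cut origin in tool x',(o[0]-60.5).round(2),'y',(o[1]+9.5).round(2),(u[1]-30.5).round(2))
```

```text
0.017 [59.2 -9.2 17. ] [59.1 30.5 17. ] width 39.6 cut origin in tool x -1.31 y 0.32 -0.03
0.019 [58.9 -9.3 19. ] [58.8 30.8 19. ] width 40.1 cut origin in tool x -1.6 y 0.2 0.34
0.021 [58.6 -9.4 21. ] [58.5 31.2 21. ] width 40.6 cut origin in tool x -1.88 y 0.07 0.72
```

Emit:
drive_tool --targets '[0,0,0,-0.6,-0.5,2,0,0,0,0,0,0,2,0,0,0,0,0,0,2,0,0,0,0,0,0,0,0]'

```text
clock: 11.6
position: [0.4245, 0.2228, 0.0612]
ee_rot: [-0.016, 0.057, 0.967, -0.248]
contact_force: [0.7, -0.7, -0.8]
width: 0.0104
```

```bash
python3 chk.py w10
```

```text
[0.42450567 0.22277085 0.06121896] 11.6 0.010414524814310136 [ 0.66616202 -0.68882126 -0.79030216] [ 0.4366858  -0.05748481 -0.05425566]
[-0.11 -0.11  0.06] [-0.46  0.48  6.19]
```

View pics/w10c.png

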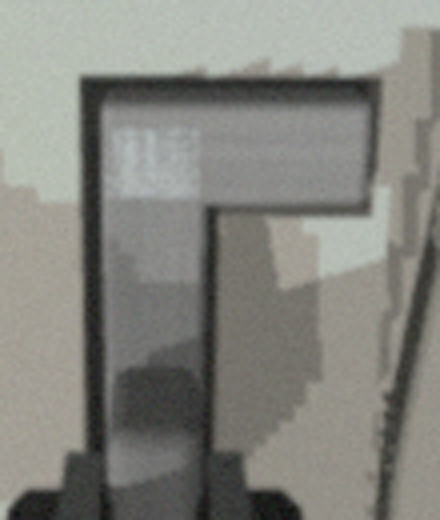

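Emit:
drive_tool --targets '[0,0,0,0,0,2,0,0,0,0,0,0,2,0,0,0,0,0,0,1,0,0,0,0,0,0,0,0]'

```text
clock: 12.15
position: [0.4245, 0.2209, 0.0576]
ee_rot: [-0.015, 0.057, 0.967, -0.247]
contact_force: [-0.3, 2.4, 5.1]
width: 0.0106
```

```bash
python3 chk.py w11
```

```text
[0.42445009 0.22087037 0.05758024] 12.15 0.010635874881631296 [-0.27460126  2.38847504  5.10474334] [ 0.19849102  0.2791511  -0.21571503]
[-0.06 -0.08  0.03] [-0.28  0.39  2.09]
```

View pics/w11c.png

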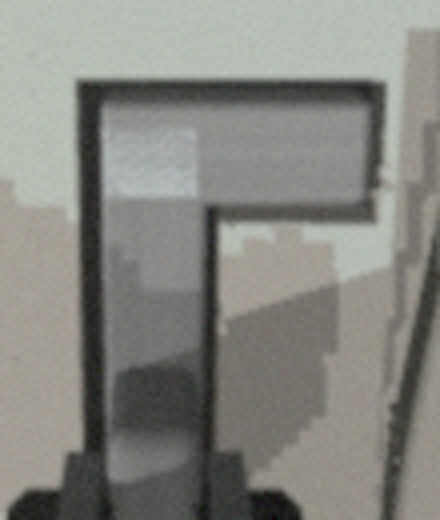

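Emit:
drive_tool --targets '[0,0,0,0,0,1,0,0,0,0,0,0,0,0]'

```text
clock: 12.45
position: [0.4244, 0.2208, 0.0575]
ee_rot: [-0.015, 0.057, 0.967, -0.247]
contact_force: [-1.7, 6.0, 10.7]
width: 0.0103
```

Emit:
drive_tool --targets '[0,0,0,0,0,-1,0,0,0,0,0,0,0,0.35,0,0,0,0,0,0,0.35,0,0,0,0,0,0,0.35,0,0,0,0,0,-20,0.35,0,0,0,0,0,-40,0.35,0,0,0,0,0,-40,0.35,0,0,0,0,0,0,0.35,0,0,0,0,0,0,0.35]'

```text
clock: 13.58
position: [0.4296, 0.2677, 0.1439]
ee_rot: [-0.016, 0.057, 0.967, -0.248]
contact_force: [-0.7, -0.7, 0.6]
width: 0.0301
```

Run:
```python
from plan import *
s,im=snap('wrist','w12'); print(s['position'],s['clock'],s['width'],s['contact_force'])
print(delta(s,RT,tcp(100)))
b=(200,60,440,360)
cv2.imwrite('pics/w12b.png',cv2.convertScaleAbs(cv2.resize(im[b[1]:b[3],b[0]:b[2]],None,fx=2,fy=2,interpolation=cv2.INTER_CUBIC),alpha=1.4))
```

```text
[0.42958331 0.26770646 0.1439371 ] 13.575 0.030106273537609154 [-0.67215583 -0.66907847  0.6004389 ]
(array([-0.1579925 , -0.1496944 ,  0.08964233]), array([-0.69680445,  0.43961328,  0.46399673]))
```

View pics/w12b.png

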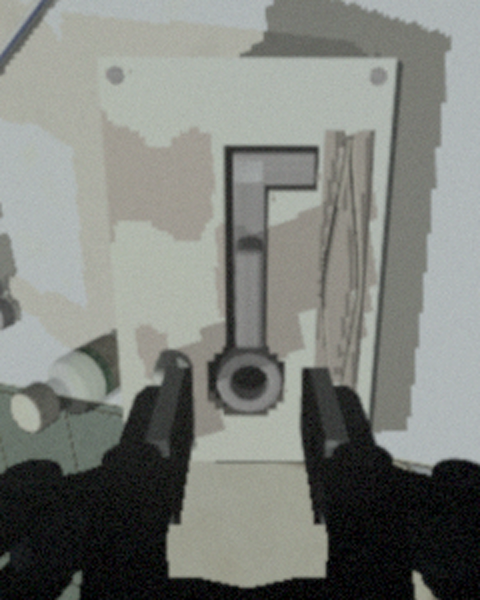

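Run:
```python
from plan import *
s=get_state(); print(s['qpos'].round(2))
PIV=REC+TR.apply([.042,-.034,.010])
c=cam('wrist',load('w3'))
# check the wing in w3: rib top ends and axis
for p in [(42,-34,50),(28,-34,50),(56,-34,50),(42,-34,26),(84,-34,22)]:
    q=REC+TR.apply((np.array(p)-[0,0,8])/1000); print(p,proj(c,q).round(1),proj(cam('wrist',load('w2')),q).round(1),proj(cam('scene'),q).round(1))
for h in (90,40,12): print(h,PIV+TR.apply([0,0,h/1000]),delta(s,RT,PIV+TR.apply([0,0,h/1000])))
for n in('scene','side'): snap(n,n+'1')
```

```text
[ 0.66  0.45  1.57 -0.35  1.49 -0.69]
(42, -34, 50) [351.8 243.3] [250.1 257.7] [268.5 171.5]
(28, -34, 50) [353.9 229.9] [250.2 244.7] [265.  173.9]
(56, -34, 50) [349.8 256.3] [250.  270.2] [271.9 169.1]
(42, -34, 26) [349.6 231. ] [255.7 244.5] [272.3 179.2]
(84, -34, 22) [343.9 264.1] [256.  276.3] [282.9 173.4]
90 [0.46865934 0.22616434 0.14496872] (array([-0.20307216, -0.19766007,  0.09790106]), array([-43.88670676, -32.47098071,  16.15268368]))
40 [0.46583729 0.20235976 0.1010896 ] (array([-0.20307216, -0.19766007,  0.09790106]), array([-44.05934832, -32.293915  ,  66.15207211]))
12 [0.46425694 0.18902919 0.07651728] (array([-0.20307216, -0.19766007,  0.09790106]), array([-44.1560276 , -32.1947582 ,  94.15172962]))
```

Emit:
drive_tool --targets '[-0.2,-0.2,0.1,-44,-32,10,0.35,0,0,0,0,0,28,0.35,0,0,0,0,0,28,0.35,0,0,0,0,0,0,0.35,0,0,0,0,0,0,0.35]'

```text
clock: 14.35
position: [0.4673, 0.2041, 0.1022]
ee_rot: [-0.013, 0.057, 0.967, -0.246]
contact_force: [-0.2, -0.4, 0.4]
width: 0.0299
```

```bash
cat > chk2.py <<'E'
import sys
from plan import *
PIV=REC+TR.apply([.042,-.034,.010])
s,im=snap('wrist',sys.argv[1]); print(s['position'],s['clock'],s['width'],s['contact_force'],s['moment'],s['qpos'].round(2))
r,d=delta(s,RT,PIV+TR.apply([0,0,.012])); print('to h12',r.round(2),d.round(2))
b=(200,60,460,360);k=2
im=cv2.resize(im[b[1]:b[3],b[0]:b[2]],None,fx=k,fy=k,interpolation=cv2.INTER_CUBIC)
cv2.imwrite(f'pics/{sys.argv[1]}c.png',cv2.convertScaleAbs(im,alpha=1.4))
E
python3 chk2.py w13
```

```text
[0.46728093 0.20409462 0.10224124] 14.35 0.029866111559505207 [-0.19101821 -0.43643079  0.43251082] [ 0.17944577 -0.00947315 -0.00475955] [ 0.55  0.47  1.66 -0.4   1.35 -0.75]
to h12 [ 0.11  0.12 -0.05] [ 1.29 -1.17 29.91]
```

View pics/w13c.png

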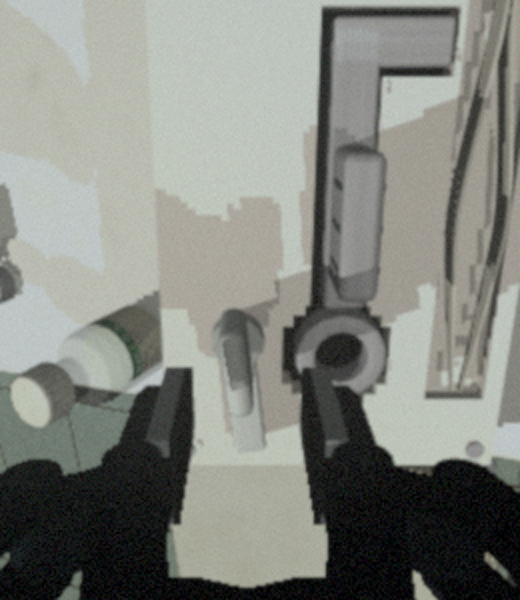

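Emit:
drive_tool --targets '[0.1,0.1,-5,1.3,-1.2,10,0.35,0,0,0,0,0,10,0.35,0,0,0,0,0,9,0.35,0,0,0,0,0,0,0.35,0,0,0,0,0,0,0.35]'

```text
clock: 15.02
position: [0.4642, 0.1893, 0.0772]
ee_rot: [-0.025, 0.015, 0.969, -0.246]
contact_force: [0.4, 0.9, -0.3]
width: 0.0302
```

```bash
python3 chk2.py w14
```

```text
[0.46417518 0.18932316 0.07722568] 15.025 0.030240081511910422 [ 0.3664945   0.88411619 -0.3063791 ] [ 0.22053346 -0.0016099   0.00470058] [ 0.53  0.49  1.71 -0.41  1.29 -0.83]
to h12 [0.01 0.03 4.93] [-0.12  0.08  0.76]
```

View pics/w14c.png

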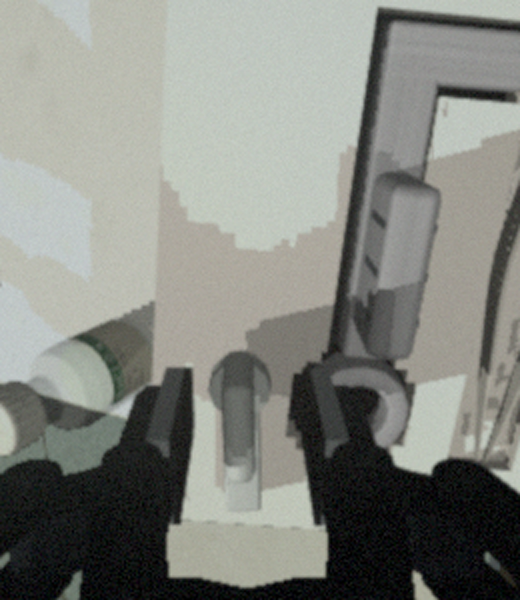

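Emit:
drive_tool --targets '[0,0,0,0,-1,0,0.35,0,0,0,0,0,0,0,0,0,0,0,0,0,0,0,0,0,0,0,0,0,0,0,0,0,0,0,0]' --grip_force 30

```text
clock: 15.7
position: [0.4639, 0.1876, 0.0783]
ee_rot: [-0.025, 0.015, 0.969, -0.247]
contact_force: [-0.0, -3.0, 5.9]
width: 0.0074
```

Emit:
drive_tool --targets '[0,0,0,0,0,-1.5,0,0,0,-7,0,0,0,0,0,0,-10,0,0,0,0,0,0,-10,0,0,0,0,0,0,0,0,0,0,0]'

```text
clock: 16.32
position: [0.4639, 0.1876, 0.0783]
ee_rot: [-0.083, -0.212, 0.945, -0.235]
contact_force: [2.5, -5.3, -1.6]
width: 0.0071
```

Emit:
drive_tool --targets '[0,0,-10,0,0,0,0,0,0,-10,0,0,0,0,0,0,-10,0,0,0,0,0,0,-10,0,0,0,0,0,0,-10,0,0,0,0,0,0,-9,0,0,0,0,0,0,0,0,0,0,0,0,0,0,0,0,0,0]'

```text
clock: 17.32
position: [0.464, 0.1875, 0.0784]
ee_rot: [-0.187, -0.65, 0.718, -0.164]
contact_force: [1.4, -6.4, -1.5]
width: 0.0073
```

```bash
python3 chk2.py w15; python3 -c "
from h import *
snap('scene','scene2');snap('side','side2')"
```

```text
[0.46396635 0.187471   0.07837064] 17.325 0.0072999572890811324 [ 1.4320547  -6.39843534 -1.52262853] [-0.50096876 -0.19040571  0.21652072] [ 0.53  0.49  1.71 -0.41  1.29 -2.33]
to h12 [-0.12 -0.14 91.  ] [-2.28 -0.15  0.86]
```

View pics/w15.png

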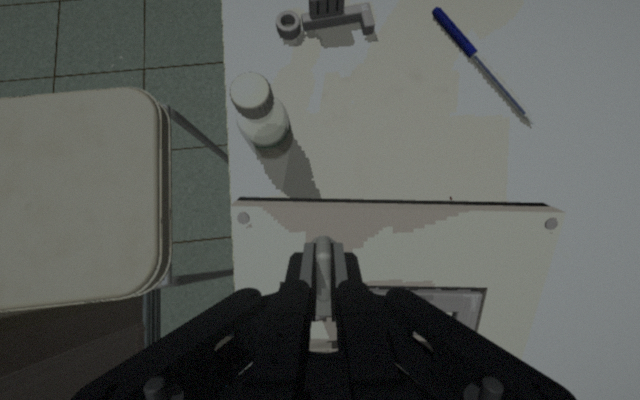

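Emit:
drive_tool --targets '[0,0,0,0,0,0,0.3,0,0,0,0,0,0,0.3,0,0,0,0,0,0,0.3,0,0,0,0,0,-20,0.3,0,0,0,0,0,-40,0.3,0,0,0,0,0,-50,0.3,0,0,0,50,0,-10,0.3,0,0,0,0,0,0,0.3,0,0,0,0,0,0,0.3]'

```text
clock: 18.6
position: [0.4661, 0.2028, 0.2077]
ee_rot: [-0.186, -0.65, 0.719, -0.162]
contact_force: [-0.7, -0.4, -0.5]
width: 0.0258
```

```bash
python3 chk2.py w16
```

```text
[0.46612181 0.2027879  0.20771875] 18.6 0.025803574424135303 [-0.74296621 -0.39760833 -0.49393047] [0.24597049 0.03681777 0.03044589] [ 0.54  0.38  1.52 -0.39  1.56 -2.43]
to h12 [6.000e-02 4.000e-02 9.096e+01] [-50.58  -0.64 121.85]
```

View pics/w16.png

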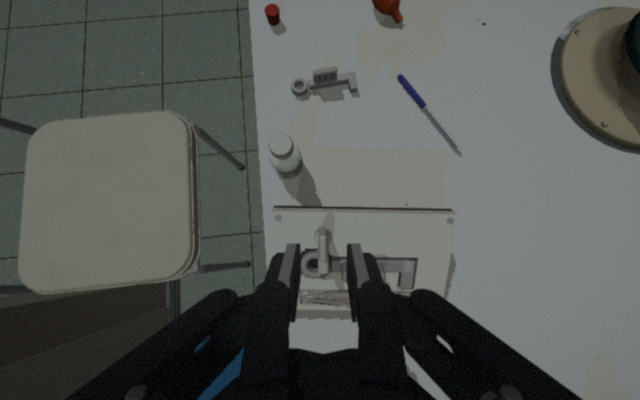

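Emit:
drive_tool --targets '[0,0,0,-5,-40,0,0.3,0,0,0,50,0,0,0.3,0,0,0,45,0,15,0.3,0,0,0,0,0,0,0.3,0,0,0,0,0,0,0.3]'

```text
clock: 19.27
position: [0.4974, 0.1133, 0.2367]
ee_rot: [-0.187, -0.65, 0.719, -0.162]
contact_force: [-0.4, -0.5, 0.0]
width: 0.0256
```

```bash
python3 chk2.py w17
```

```text
[0.49743295 0.1132784  0.23670941] 19.275 0.025645369142301134 [-0.43428542 -0.51581749  0.03878853] [0.26311202 0.01422676 0.00078143] [ 0.39  0.33  1.53 -0.43  1.55 -2.58]
to h12 [ 7.0e-02 -3.0e-02  9.1e+01] [-140.05   39.29  106.51]
```

View pics/w17.png

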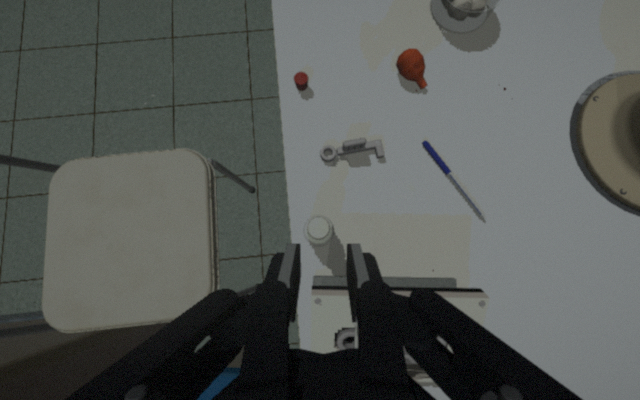

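Emit:
drive_tool --targets '[0,0,0,-55,15,-10,0.3,0,0,0,-55,10,0,0.3,0,0,0,-55,0,0,0.3,0,0,0,-30,0,0,0.3,0,0,0,0,0,0,0.3,0,0,0,0,0,0,0.3]'

```text
clock: 20.08
position: [0.4899, 0.2903, 0.1532]
ee_rot: [-0.187, -0.65, 0.718, -0.163]
contact_force: [-0.0, -0.0, 0.7]
width: 0.0256
```

```bash
python3 chk2.py w18;python3 -c "
from h import *
snap('scene','scene3');snap('side','side3')"
```

```text
[0.48991294 0.2902914  0.15323718] 20.075 0.02563324339685951 [-0.01359538 -0.02204453  0.67924627] [0.25643445 0.04405815 0.02231167] [ 0.64  0.53  1.42 -0.36  1.56 -2.33]
to h12 [-7.000e-02 -4.000e-02  9.102e+01] [ 53.73  14.55 117.05]
```

View pics/w18.png

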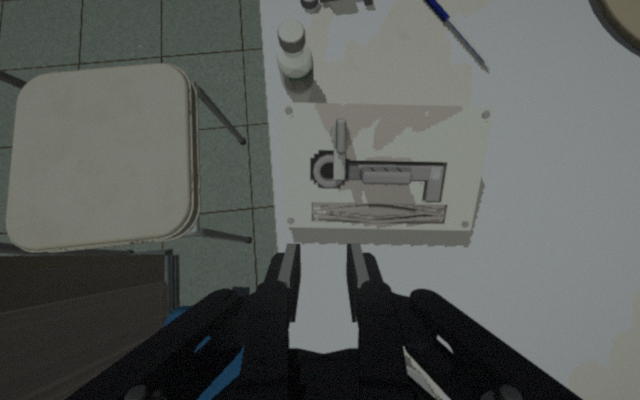

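Run:
```python
from plan import *
im=cv2.imread('pics/w18.png'); c=cam('wrist',load('w18'))
k=4;b=(270,95,500,245)
I=cv2.convertScaleAbs(cv2.resize(im[b[1]:b[3],b[0]:b[2]],None,fx=k,fy=k,interpolation=cv2.INTER_CUBIC),alpha=1.4)
I=I[:,:800]
T=lambda p: REC+TR.apply((np.array(p)-[0,0,8])/1000)
def u(p): return (proj(c,T(p))+.5-[b[0],b[1]])*k
for seg in [((42,-34,26),(42,8,26)),((42,-48,50),(42,-20,50))]:
    cv2.line(I,*[tuple(int(q) for q in u(p)) for p in seg],(0,0,255),1)
cv2.imwrite('pics/w18z.png',I[:600])
```

```text
(no output)
```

View pics/w18z.png

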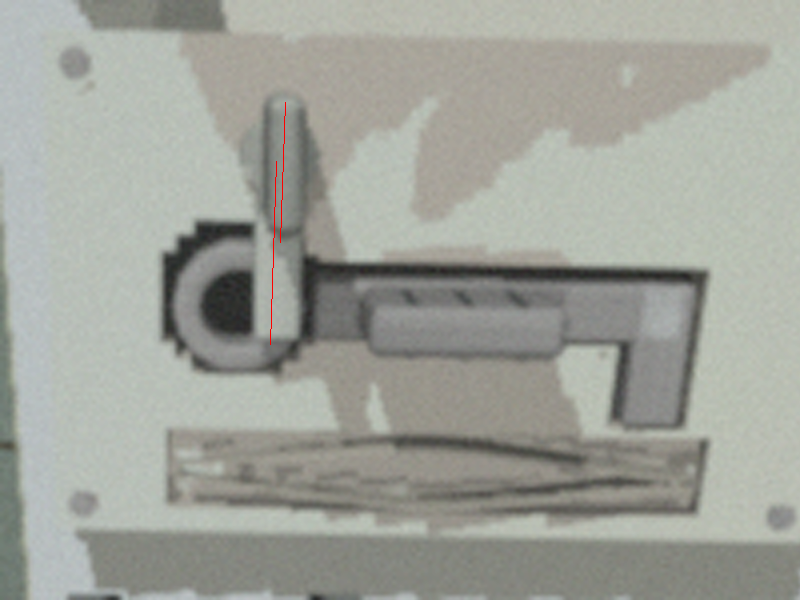

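```bash
python3 -c "
from rig import *
print(sign_off()); s=get_state(); print(s['clock'],s['contact_force'])"
```

```text
the job is handed in; nothing more can be done
None
the job is handed in; nothing more can be done
```

The larger key is in the tray cutout with the catch turned across its ring. I handed the job in at about 20 s of the 48 s allowed. The rig gives no verdict, so everything below is from my own checks.

**Key:** I found the tray and key from several wrist-camera views, with a rough first fix from the scene and side cameras. I gripped the key by its grip and lowered it tilted into the cutout until it met the floor at about 10 N.

**Catch:** I gripped the wing and turned it anticlockwise until the tool stood at 91° to the tray. In the last picture the tongue lies over the ring, square to the shank, at about 1.57 to 1.6 rad by eye.

**Last checks:**
- The key sits inside the cutout outline, with its ring in the round end and its toe in the side pocket.
- The gripper is well clear of everything, and the measured force was about 0.7 N.
- I saw no movement of the smaller key, bottle or stopper, but I did not measure them again.

**Disagreements:**
- The free fit of the tray tilt gave 0.43 to 0.46 rad against the stated 0.5. I used 0.5, and the close-up views and the insertion agreed with it.
- The key touched the floor about 2 mm earlier than the camera had predicted.
- The top of the key's grip measured 27 to 31 mm against the stated 34 mm.
- The gripper's width reading was about 10 mm on the 12 mm grip.
- The catch stood about 0.1 rad open at the start.

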